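# Set the attenuator dial by clicks and open the shutter

## Robot

A 6-joint arm with a two-finger parallel gripper is mounted at the origin on the work surface. World frame = base frame: x ahead of the robot, y to its left, z up, the work surface at z = 0. Lengths are in mm, angles in rad, forces in N, time in s.
With the tool pointing down it reaches from about 300 to 775 mm from the base axis. Payload 14.6 kg.
Tool frame: the origin (TCP) lies on the mounting face of the last link; the fingertips stand 199 mm ahead of it and the grasp point (between the pads) lies 180 mm ahead of it; z points along the fingers, y is the line along which they close (so a half turn about z gives the same grasp; the last joint's range is limited). The gripper opens to 94 mm and grips with 3 to 60 N. Pads are 16 mm wide; open, the fingers measure 119 mm over their backs; the gripper's body (75 mm by 177 mm) begins 78 mm behind the grasp point.
Start: joints at [1.215, 0.3, 1.521, -0, 1.321, -0.067], TCP at [156.639, 527.214, 404.646] pointing down, gripper open.
Joint ranges: [-3.03, 3.03], [-0.79, 2.21], [0.23, 2.52], [-1.04, 4.18], [0, 3.07], [-2.55, 2.55]. Speed limits (rad/s): [2.22, 2.22, 2.57, 3.14, 3.14, 3.14].

## Interface

Orientations are given as [roll, pitch, yaw] about the fixed x, y, z axes, in that order (R = Rz(yaw) Ry(pitch) Rx(roll)).
In Python, from cell import manip gives the robot as it stands. The module is installed in compiled form; this text tells all that it offers.
- The arm moves only by the shell command python3 -m creep 'ROWS' [FORCE]. ROWS is a JSON object of lists of equal length, an entry for each row: "slide": the shift along the world's x, y, z in cm, a list of three; "turn": the turn about the world's z in rad; "claw": the opening, from 0 (shut) to 1 (fully open). A call has 1 to 8 rows; each row shifts and turns the commanded pose from where the row before left it; what a row does not reach is not made up. A row lasts 1/8 s, in which the tool goes at most 62.5 mm and 10.7 degrees, less where a joint would pass 70% of its speed; a pose out of reach is approached as far as the arm can. A call with a gripper value outside its range is refused whole. The fingers move at their own pace and stop on an object; FORCE is the grip in N (left out, the last holds). Time passes only in rows, so rows that do not move let the fingers close. It gives the time, the measured TCP pose, the force, the opening and the grip force at its end, in the units of the state.
- manip.read_state(): the state, without advancing time (a new reading comes with each control period).
- manip.camera(name): name is "scene" or "top" or "wrist"; returns (picture, depth): 420x560x3 uint8, red, green, blue; 420x560 float32, mm along the optical axis (not along the pixel's ray), 0 where there is no reading.
- manip.calibration(name): a dict with "intrinsics" (3x3 intrinsics, pixels), "pose" (4x4, takes a point from camera to world coordinates). Camera axes: x right, y up, looking along -z (the intrinsics and any distortion apply to the point x, -y, -z); pixel columns grow to the right and rows downward; lengths in mm; the calibration is good to about 2 mm. A picture is of the moment at which its call begins: read the wrist's pose just before it. calibration takes no time and is no camera call; for the wrist camera it gives the pose at the moment of the call.
- manip.sign_off(): hands the job in; it is judged then, once.
Trained networks look in the newest picture that a camera, given by its name, has taken for a name from the list of things; names that differ only in an ending like _2 or _b are one class to them, and where a whole thing is asked for, a point or a joint stands for the part that bears it (a point fixed in the world has none). Each returns a list of dicts, best first, with "score" (0 to 1); they miss things now and then, are a little off and sometimes report something else, mostly with a low value. They report only what shows in the picture. A call takes as long as a camera call.
- manip.cut_out(query, camera): "mask" (420x560 bool, what is visible of it) and "position" ([column, row] in pixels, amid what is visible of it).
The state is a dict: "clock": time; "joints": joint angles; "qd": joint speeds; "effort": joint torques, N m; "eef_pos": TCP position; "eef_rot": TCP orientation; "wrist_force": force on the tool from outside, world axes, zero at the start; "moment": the same for the moment, N m; "finger_gap": finger opening in mm; "finger_force": force on a finger pad.
Only numpy, scipy, OpenCV 4.12 (cv2) and the standard library are available. Lean on these libraries where they do the work, as an engineer would, in place of code of your own. Each camera call takes 0.05 s, during which the arm holds its last target. There are 200 camera calls.

## Task

On the light source, turn the attenuator dial anticlockwise back to its stop (feel for it and do not force the dial against it), then count five clicks clockwise from the stop. With the dial resting in the fifth click, push the shutter tab all the way away from the front to open the shutter; leave the other things on the bench where they are.

Things in the scene. Friction and masses are not known exactly. Their poses are not given: they have to be found in the camera images.
- lightsource: Bench light source: flat white and grey box 240 (x) x 270 (y) x 75 (z) mm, fixed to the bench, front (-x) roughly towards the robot. Origin: centre of its underside; x to its rear, y to its left seen from the robot, z up. On its flat top: round black dial at (0, -60) mm, black shutter tab in a slot at (-30..0, 70) mm, scale window at (85, -60) mm.
- dial_axis (a point): Point on the vertical axis of the attenuator dial, 30 mm above the top of the box (the height to grip); fixed to the box. The dial is a round finely fluted black cylinder, 40 mm in diameter, its silver top 42 mm above the box, with nothing to tell its angle. Clockwise, seen from above, counts up. Clicks are 20 degrees (0.349 rad) apart, with room for 12.
- dial_top (a point): Centre of the dial's top, 42 mm above the box. Feel: at the start the dial rests 2 to 4 clicks above its stop. It resists with about 0.1 to 0.25 N m, then springs into the next rest (the click). The anticlockwise stop is sprung: met 0.05 rad past rest 0, it pushes back with about 5 N m per rad; let go, the dial returns to rest 0. Forced 20 degrees past rest 0 (over 1 N m) it is damaged.
- scale_mark (a point): Thin steel mark in the scale window, driven by the dial: it moves only 0.25 mm per click along the light source's +y, too little to be read reliably. In the light source's frame it stands at y = -63 mm with the dial at rest 0, and at -61.75 mm with the dial in the fifth click.
- shutter (a joint): Shutter slide: 0 = shut (front end), grows as the tab is pushed along the light source's +x, 0.030 m = fully open, at a hard end. Slides with about 2 N friction and stays where it is left.
- shutter_tab (a point): Centre of the top of the shutter tab, a black block 14 (x) x 30 (y) mm that stands 23 mm above the top of the light source; moves with it.
- cuvette_box: Bystander, loose: small square box with white lid, 47 x 47 x 22 mm, on the light source's rear left corner. Origin at underside centre.
- vial: Bystander, loose: amber vial, 28 mm wide, 55 mm tall, standing left of the light source. Origin at underside centre.
- beaker: Bystander, loose: glass beaker 70 mm wide, 90 mm tall, standing right of the light source. Origin at underside centre.
- wash_bottle: Bystander, loose: white bottle 64 mm wide, 150 mm tall, to the left. Origin at underside centre.
- screwdriver: Bystander, loose: screwdriver 180 mm long lying on the bench to the right.
- dish: Bystander, loose: white ceramic dish 90 mm wide, 20 mm high, to the right. Origin at underside centre.
- reagent_jar: Bystander, loose: white jar with black cap, 66 mm wide, 75 mm tall, to the left. Origin at underside centre.

How it is judged:
By the outcome, as a careful person would: the job done as asked, in the order asked, and still so for the second after the job is handed in, with the robot touching nothing.
It also fails if it takes over 72 s, if anything falls off the work surface, if the arm or the gripper's body presses on something with over 40 N, if the wrist force passes 120 N, or if a joint passes its speed limit or range.

## Working session

There is one attempt and no reset: what is moved stays moved. The work goes in short steps, Python scripts to look and compute and a shell command to move; the robot and the scene stay as the last step left them, time stands still between calls to the robot, and variables do not carry over. Pictures are saved under pics/ and viewed, at most 10 in all, crops included, and the job is handed in when it is done.

```bash
mkdir -p pics; cat > h.py <<'E'
import numpy as np, cv2
from cell import manip
def save(n,name):
    cv2.imwrite(f'pics/{name}.png', n[...,::-1])
def world(cam,depth,px):
    c=manip.calibration(cam);K=np.array(c['intrinsics']);T=np.array(c['pose'])
    px=np.atleast_2d(px); u,v=px[:,0],px[:,1]; d=depth[v.astype(int),u.astype(int)]
    X=np.stack([(u-K[0,2])/K[0,0]*d,-(v-K[1,2])/K[1,1]*d,-d,np.ones_like(d)])
    return (T@X)[:3].T
def maskpts(cam,depth,m):
    v,u=np.nonzero(m&(depth>0)); return world(cam,depth,np.stack([u,v],1))
E
python3 - <<'E'
from h import *
s=manip.read_state();print({k:np.round(v,3).tolist() for k,v in s.items()})
for cam in ['top','scene']:
    p,d=manip.camera(cam);save(p,cam+'0');np.save(cam+'_d.npy',d)
    print(manip.calibration(cam))
    for q in ['lightsource','dial_top','shutter_tab']:
        for r in manip.cut_out(q,cam)[:2]:
            P=maskpts(cam,d,r['mask']); print(cam,q,round(r['score'],2),r['position'],np.round(np.median(P,0),1) if len(P) else None,len(P),np.round(np.percentile(P,[2,98],axis=0),0).tolist() if len(P) else '')
E
```

```text
{'clock': 0.0, 'joints': [1.215, 0.3, 1.522, -0.0, 1.321, -0.067], 'qd': [-0.001, -0.001, 0.0, 0.0, -0.002, -0.002], 'effort': [-0.0, -53.181, -35.274, 0.071, 0.024, -0.0], 'eef_pos': [156.634, 527.189, 404.082], 'eef_rot': [-3.14, -0.0, 2.853], 'wrist_force': [0.148, 0.314, 0.054], 'moment': [0.03, -0.049, 0.033], 'finger_force': 0.0, 'finger_gap': 94.149}
{'intrinsics': array([[392.15420981,   0.        , 281.047873  ],
       [  0.        , 392.15420981, 207.14775818],
       [  0.        ,   0.        ,   1.        ]]), 'pose': array([[-2.18943216e-02,  9.93394397e-01, -1.12641958e-01,
         4.11325531e+02],
       [-9.99553609e-01, -2.40412802e-02, -1.77369511e-02,
        -6.55318126e-01],
       [-2.03278447e-02,  1.12203337e-01,  9.93477322e-01,
         1.14074410e+03],
       [ 0.00000000e+00,  0.00000000e+00,  0.00000000e+00,
         1.00000000e+00]])}
top lightsource 0.82 [329.5, 205.0] [ 532.1 -111.9   74.5] 8251 [[418.0, -238.0, 49.0], [660.0, 26.0, 114.0]]
top dial_top 0.69 [327.5, 203.8] [ 533.6 -111.2   74.5] 8418 [[417.0, -240.0, 2.0], [661.0, 28.0, 114.0]]
top 
[... 453 characters left out ...]
 1.49961129e+03],
       [ 8.27113752e-01, -3.30828352e-01,  4.54351673e-01,
         6.75373082e+02],
       [ 8.29267793e-03,  8.15500738e-01,  5.78696620e-01,
         9.44007915e+02],
       [ 0.00000000e+00,  0.00000000e+00,  0.00000000e+00,
         1.00000000e+00]])}
scene lightsource 0.56 [238.9, 222.8] [576.1 -87.4  76.9] 5484 [[430.0, -223.0, 16.0], [676.0, 43.0, 113.0]]
scene lightsource 0.43 [292.9, 236.1] [519.1  73.3  36. ] 152 [[503.0, 59.0, 6.0], [528.0, 82.0, 60.0]]
scene dial_top 0.63 [240.1, 221.2] [575.4 -86.9  76.9] 5612 [[426.0, -225.0, 15.0], [676.0, 43.0, 113.0]]
scene shutter_tab 0.53 [265.4, 203.1] [510.7 -36.6  92.3] 98 [[500.0, -54.0, 78.0], [519.0, -22.0, 103.0]]
```

```bash
python3 - <<'E'
from h import *
d=np.load('top_d.npy'); d=d
P=maskpts('top',d,np.ones_like(d,bool))
box=(P[:,0]>380)&(P[:,0]<700)&(P[:,1]>-280)&(P[:,1]<70)
t=P[box&(P[:,2]>66)&(P[:,2]<125)]
r=cv2.minAreaRect(t[:,:2].astype(np.float32));print('rect',r)
a=P[box&(P[:,2]>109)&(P[:,2]<125)];print('dial',len(a),a.mean(0),np.ptp(a,0)); print(cv2.minEnclosingCircle(a[:,:2].astype(np.float32)))
b=P[box&(P[:,2]>85)&(P[:,2]<108)&(P[:,0]<560)&(P[:,1]>-90)];print('tab',len(b),b.mean(0),np.percentile(b,[5,95],axis=0), cv2.minAreaRect(b[:,:2].astype(np.float32)))
p=cv2.imread('pics/top0.png');c=p[80:330,200:500];cv2.imwrite('pics/top0c.png',cv2.resize(c,None,fx=2.6,fy=2.4))
E
```

```text
rect ((545.6353759765625, -132.74656677246094), (238.572998046875, 321.317626953125), 8.799674987792969)
dial 183 [ 550.59744257 -165.20123014  116.53720848] [37.94974099 39.21620854 14.34651041]
((551.08056640625, -166.2345428466797), 20.28086280822754)
tab 62 [505.14773717 -41.2669535   96.90467172] [[498.9328424  -53.67057498  92.97681168]
 [512.40814065 -29.26886824 101.59789355]] ((505.865234375, -41.22052001953125), (14.279250144958496, 29.5640926361084), 8.67110538482666)
```

View pics/top0.png

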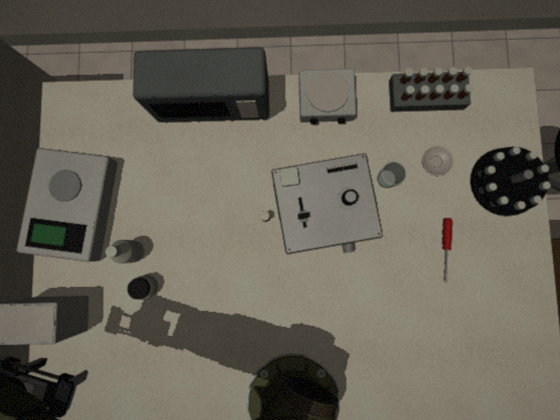

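The top view shows the light source centred near px (328,203), the dial at (350,197) and the tab at (303,214). The beaker is at (390,176) and the vial at (267,215). Dial, tab and box yaw agree with the given sizes: dial at about (551,-166), yaw about 8.5°.

```bash
python3 -m creep '{"slide":[[2.5,-4.3,0],[2.5,-4.3,0],[2.5,-4.3,0],[2.5,-4.3,0],[2.5,-4.3,0],[2.5,-4.3,0],[2.5,-4.3,0],[2.5,-4.3,0]],"turn":[-0.13,-0.13,-0.13,-0.13,-0.13,-0.13,-0.13,-0.13],"claw":[1,1,1,1,1,1,1,1]}' && python3 -m creep '{"slide":[[2.5,-4.3,0],[2.5,-4.3,0],[2.5,-4.3,0],[2.5,-4.3,0],[2.5,-4.3,0],[2.5,-4.3,0],[2.5,-4.3,0],[0,0,0]],"turn":[-0.13,-0.13,-0.13,-0.13,-0.13,-0.13,-0.13,0],"claw":[1,1,1,1,1,1,1,1]}'
python3 - <<'E'
from h import *
s=manip.read_state();print({k:np.round(v,3).tolist() for k,v in s.items()})
p,d=manip.camera('wrist');save(p,'w1');np.save('w_d.npy',d);print(manip.calibration('wrist')['pose'].round(2).tolist())
P=maskpts('wrist',d,np.ones_like(d,bool))
for lo,hi in((114,122),(93,103)):
    a=P[(P[:,2]>lo)&(P[:,2]<hi)&(P[:,0]>440)&(P[:,0]<620)&(P[:,1]>-220)&(P[:,1]<0)]
    if len(a): print(lo,len(a),a.mean(0),cv2.minAreaRect(a[:,:2].astype(np.float32)),cv2.minEnclosingCircle(a[:,:2].astype(np.float32)))
for q in ['dial_top','shutter_tab','beaker']:
    for r in manip.cut_out(q,'wrist')[:2]:
        A=maskpts('wrist',d,r['mask']);print(q,r['score'],r['position'],np.median(A,0).round(1),np.percentile(A,[2,98],axis=0).round())
E
```

```text
clock: 1.4
eef_pos: [357.1, 181.7, 404.9]
eef_rot: [3.141, -0.0, 1.809]
wrist_force: [0.4, 0.0, -0.4]
finger_gap: 94.2
finger_force: 0.0
clock: 2.4
eef_pos: [532.4, -120.1, 403.9]
eef_rot: [-3.141, 0.001, 0.899]
wrist_force: [-0.2, 0.9, 0.1]
finger_gap: 93.8
finger_force: 0.0
{'clock': 2.4, 'joints': [-0.289, 0.291, 1.534, -0.0, 1.317, 0.383], 'qd': [0.053, -0.047, 0.058, 0.01, 0.0, -0.032], 'effort': [-2.554, -51.173, -37.561, -0.094, -0.044, 0.565], 'eef_pos': [532.355, -120.071, 403.9], 'eef_rot': [-3.141, 0.001, 0.899], 'wrist_force': [-0.17, 0.85, 0.055], 'moment': [0.002, 0.112, 0.045], 'finger_force': 0.0, 'finger_gap': 93.823}
[[0.79, 0.6, 0.17, 580.33], [-0.62, 0.76, 0.21, -56.71], [-0.0, -0.27, 0.96, 384.82], [0.0, 0.0, 0.0, 1.0]]
114 1253 [ 552.67855899 -160.88107263  118.07462667] ((552.5958862304688, -161.75743103027344), (38.45110321044922, 38.861915588378906), 45.17210006713867) ((552.3053588867188, -162.02188110351562), 20.011503219604492)
93 1687 [574.38237005 -28.97034583  97.9576126 ] ((575.7339477539062, -83.40620422363281), (127.04827117919922, 153.66494750976562), 14.659523010253906) ((571.6575927734375, -74.8144760131836), 88.77677917480469)
dial_top 0.79 [277.6, 175.6] [547.5 -91.4  76.2] [[ 425. -225.   69.]
 [ 661.   31.  118.]]
dial_top 0.53 [161.8, 78.0] [514.1  64.4  55.2] [[501.  56.   9.]
 [525.  80.  57.]]
shutter_tab 0.68 [212.8, 161.5] [509.9 -36.6  98.1] [[492. -51.  77.]
 [520. -23. 100.]]
beaker 0.56 [427.9, 269.9] [ 621.5 -296.9   65. ] [[ 590. -314.   12.]
 [ 649. -251.   92.]]
```

View pics/w1.png

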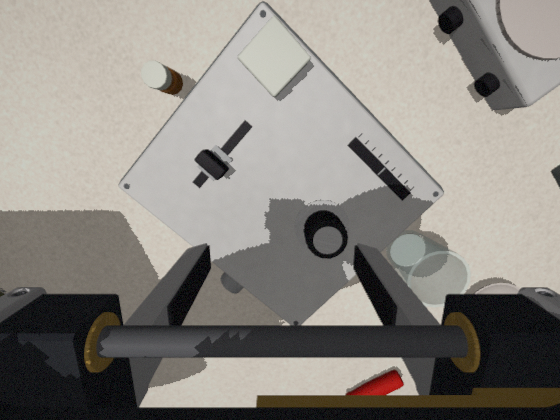

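The wrist view shows the dial top at px (326,238), the tab at (212,162), and the beaker at (428,270), which is clear of the finger path. I'll move over the dial, let it settle, and re-measure.

```bash
python3 -m creep '{"slide":[[2,-4.4,-3],[0,0,-4],[0,0,0],[0,0,0]],"turn":[0,0,0,0],"claw":[1,1,1,1]}'
python3 - <<'E'
from h import *
s=manip.read_state();print({k:np.round(v,3).tolist() for k,v in s.items()})
p,d=manip.camera('wrist');save(p,'w2')
P=maskpts('wrist',d,np.ones_like(d,bool))
a=P[(P[:,2]>114)&(P[:,2]<122)&(P[:,0]>515)&(P[:,0]<590)&(P[:,1]>-210)&(P[:,1]<-130)]
print(len(a),a.mean(0),cv2.minAreaRect(a[:,:2].astype(np.float32)),cv2.minEnclosingCircle(a[:,:2].astype(np.float32)))
a=P[(P[:,2]>94)&(P[:,2]<103)&(P[:,0]>480)&(P[:,0]<530)&(P[:,1]>-70)&(P[:,1]<-10)]
print(len(a),a.mean(0),cv2.minAreaRect(a[:,:2].astype(np.float32)))
E
```

```text
clock: 3.1
eef_pos: [551.8, -161.0, 336.6]
eef_rot: [3.14, -0.001, 0.904]
wrist_force: [-0.2, 0.4, 0.5]
finger_gap: 94.0
finger_force: 0.0
{'clock': 3.1, 'joints': [-0.348, 0.417, 1.527, 0.0, 1.196, 0.319], 'qd': [-0.001, -0.012, -0.01, -0.001, -0.004, -0.0], 'effort': [-0.246, -55.646, -32.053, 0.063, -0.04, -0.005], 'eef_pos': [551.807, -161.026, 336.598], 'eef_rot': [3.14, -0.001, 0.904], 'wrist_force': [-0.235, 0.415, 0.538], 'moment': [-0.088, 0.108, -0.023], 'finger_force': 0.0, 'finger_gap': 93.963}
2179 [ 553.67721809 -162.79187587  118.20275239] ((553.24560546875, -163.63182067871094), (38.560569763183594, 38.895530700683594), 3.1692490577697754) ((553.0023193359375, -163.6343536376953), 19.835535049438477)
888 [508.49441774 -40.06998659  98.38626119] ((507.6576232910156, -39.604305267333984), (14.325587272644043, 30.222322463989258), 9.205436706542969)
```

```bash
python3 -m creep '{"slide":[[0.05,-0.35,-2.5],[0,0,-2.6],[0,0,0],[0,0,0],[0,0,0],[0,0,0],[0,0,0],[0,0,0]],"turn":[0,0,0,0,0,0,0,0],"claw":[1,1,0.6,0.5,0.45,0.4,0.4,0.4]}' 8
cat > st.py <<'E'
from h import *
s=manip.read_state()
for k in ['clock','eef_pos','eef_rot','wrist_force','moment','finger_force','finger_gap','joints']: print(k,np.round(s[k],3).tolist())
f=np.array(s['wrist_force']);y=s['eef_rot'][2]
c=np.array([-np.sin(y),np.cos(y)]);print('along closing',(f[:2]@c).round(2),'across',(f[:2]@[np.cos(y),np.sin(y)]).round(2), 'closing dir',c.round(2))
E
python3 st.py
```

```text
clock: 4.15
eef_pos: [552.1, -165.3, 283.8]
eef_rot: [-3.141, 0.0, 0.903]
wrist_force: [-1.7, 0.1, 3.6]
finger_gap: 40.1
finger_force: 8.0
clock 4.15
eef_pos [552.076, -165.255, 283.763]
eef_rot [-3.141, 0.0, 0.903]
wrist_force [-1.652, 0.086, 3.558]
moment [0.019, 0.238, 0.0]
finger_force 8.002
finger_gap 40.051
joints [-0.354, 0.482, 1.567, 0.0, 1.094, 0.314]
along closing 1.35 across -0.96 closing dir [-0.79  0.62]
```

```bash
cat > g.py <<'E'
import sys; from h import *
s=manip.read_state(); f=s['wrist_force']
print('t %.2f yaw %.3f mz %.3f f %s gap %.1f ff %.1f'%(s['clock'],s['eef_rot'][2],s['moment'][2],np.round(f,1).tolist(),s['finger_gap'],s['finger_force']))
sys.exit(abs(s['moment'][2])>float(sys.argv[1]))
E
python3 -m creep '{"slide":[[0,0,0],[0,0,0],[0,0,0]],"turn":[0,0,0],"claw":[0.3,0.3,0.3]}' 30 >/dev/null; python3 g.py 0.38 &&
python3 -m creep '{"slide":[[0,0,0]],"turn":[0.05],"claw":[0.3]}' >/dev/null && python3 g.py 0.38 &&
python3 -m creep '{"slide":[[0,0,0]],"turn":[0.05],"claw":[0.3]}' >/dev/null && python3 g.py 0.38 &&
python3 -m creep '{"slide":[[0,0,0]],"turn":[0.05],"claw":[0.3]}' >/dev/null && python3 g.py 0.38 &&
python3 -m creep '{"slide":[[0,0,0]],"turn":[0.05],"claw":[0.3]}' >/dev/null && python3 g.py 0.38 &&
python3 -m creep '{"slide":[[0,0,0]],"turn":[0.05],"claw":[0.3]}' >/dev/null && python3 g.py 0.38 &&
python3 -m creep '{"slide":[[0,0,0]],"turn":[0.05],"claw":[0.3]}' >/dev/null && python3 g.py 0.38 &&
python3 -m creep '{"slide":[[0,0,0]],"turn":[0.05],"claw":[0.3]}' >/dev/null && python3 g.py 0.38
```

```text
t 4.53 yaw 0.903 mz 0.041 f [-3.9, 1.2, 3.8] gap 39.1 ff 30.0False
```

```bash
sed -i 's/sys.exit(\(.*\))$/sys.exit(int(\1))/' g.py
python3 -m creep '{"slide":[[0,0,0]],"turn":[0.05],"claw":[0.3]}' >/dev/null && python3 g.py 0.38 &&
python3 -m creep '{"slide":[[0,0,0]],"turn":[0.05],"claw":[0.3]}' >/dev/null && python3 g.py 0.38 &&
python3 -m creep '{"slide":[[0,0,0]],"turn":[0.05],"claw":[0.3]}' >/dev/null && python3 g.py 0.38 &&
python3 -m creep '{"slide":[[0,0,0]],"turn":[0.05],"claw":[0.3]}' >/dev/null && python3 g.py 0.38 &&
python3 -m creep '{"slide":[[0,0,0]],"turn":[0.05],"claw":[0.3]}' >/dev/null && python3 g.py 0.38 &&
python3 -m creep '{"slide":[[0,0,0]],"turn":[0.05],"claw":[0.3]}' >/dev/null && python3 g.py 0.38 &&
python3 -m creep '{"slide":[[0,0,0]],"turn":[0.05],"claw":[0.3]}' >/dev/null && python3 g.py 0.38
```

```text
t 4.65 yaw 0.953 mz -0.439 f [-2.7, 2.6, 3.0] gap 39.9 ff 30.0
```

```bash
python3 g.py 1;python3 -m creep '{"slide":[[0,0,0],[0,0,0]],"turn":[0,0],"claw":[0.3,0.3]}' >/dev/null ; python3 g.py 0.38;python3 -m creep '{"slide":[[0,0,0]],"turn":[0],"claw":[0.3]}' >/dev/null ; python3 g.py 0.38
```

```text
t 4.65 yaw 0.953 mz -0.439 f [-2.7, 2.6, 3.0] gap 39.9 ff 30.0
t 4.90 yaw 0.952 mz -0.110 f [-3.2, 2.8, 4.8] gap 39.4 ff 30.0
t 5.03 yaw 0.952 mz -0.088 f [-3.6, 1.3, 5.5] gap 39.5 ff 30.0
```

```bash

python3 -m creep '{"slide":[[0,0,0],[0,0,0],[0,0,0]],"turn":[0.025,0.025,0],"claw":[0.3,0.3,0.3]}' >/dev/null && python3 g.py 0.38 &&
python3 -m creep '{"slide":[[0,0,0],[0,0,0],[0,0,0]],"turn":[0.025,0.025,0],"claw":[0.3,0.3,0.3]}' >/dev/null && python3 g.py 0.38 &&
python3 -m creep '{"slide":[[0,0,0],[0,0,0],[0,0,0]],"turn":[0.025,0.025,0],"claw":[0.3,0.3,0.3]}' >/dev/null && python3 g.py 0.38 &&
python3 -m creep '{"slide":[[0,0,0],[0,0,0],[0,0,0]],"turn":[0.025,0.025,0],"claw":[0.3,0.3,0.3]}' >/dev/null && python3 g.py 0.38 &&
python3 -m creep '{"slide":[[0,0,0],[0,0,0],[0,0,0]],"turn":[0.025,0.025,0],"claw":[0.3,0.3,0.3]}' >/dev/null && python3 g.py 0.38 &&
python3 -m creep '{"slide":[[0,0,0],[0,0,0],[0,0,0]],"turn":[0.025,0.025,0],"claw":[0.3,0.3,0.3]}' >/dev/null && python3 g.py 0.38 &&
python3 -m creep '{"slide":[[0,0,0],[0,0,0],[0,0,0]],"turn":[0.025,0.025,0],"claw":[0.3,0.3,0.3]}' >/dev/null && python3 g.py 0.38
```

```text
t 5.40 yaw 1.003 mz -0.076 f [-2.5, 2.1, 4.9] gap 39.7 ff 30.0
t 5.78 yaw 1.054 mz 0.038 f [-1.8, 1.2, 5.3] gap 39.4 ff 30.0
t 6.15 yaw 1.104 mz 0.164 f [-1.5, 0.7, 5.4] gap 39.6 ff 30.0
t 6.53 yaw 1.153 mz 0.103 f [0.8, -0.1, 3.4] gap 40.0 ff 30.0
t 6.90 yaw 1.203 mz 0.101 f [2.2, -0.4, 4.2] gap 39.5 ff 30.0
t 7.28 yaw 1.253 mz 0.027 f [4.3, -1.2, 3.2] gap 39.8 ff 30.0
t 7.65 yaw 1.303 mz -0.283 f [5.5, -1.9, 3.0] gap 39.5 ff 30.0
```

```bash

python3 -m creep '{"slide":[[0,0,0],[0,0,0]],"turn":[0,0],"claw":[0.3,0.3]}' >/dev/null && python3 g.py 0.38 &&
python3 -m creep '{"slide":[[0,0,0],[0,0,0],[0,0,0]],"turn":[0.015,0.015,0],"claw":[0.3,0.3,0.3]}' >/dev/null && python3 g.py 0.38 &&
python3 -m creep '{"slide":[[0,0,0],[0,0,0],[0,0,0]],"turn":[0.015,0.015,0],"claw":[0.3,0.3,0.3]}' >/dev/null && python3 g.py 0.38 &&
python3 -m creep '{"slide":[[0,0,0],[0,0,0],[0,0,0]],"turn":[0.02,0.02,0],"claw":[0.3,0.3,0.3]}' >/dev/null && python3 g.py 0.38 &&
python3 -m creep '{"slide":[[0,0,0],[0,0,0],[0,0,0]],"turn":[0.025,0.025,0],"claw":[0.3,0.3,0.3]}' >/dev/null && python3 g.py 0.38 &&
python3 -m creep '{"slide":[[0,0,0],[0,0,0],[0,0,0]],"turn":[0.025,0.025,0],"claw":[0.3,0.3,0.3]}' >/dev/null && python3 g.py 0.38 &&
python3 -m creep '{"slide":[[0,0,0],[0,0,0],[0,0,0]],"turn":[0.025,0.025,0],"claw":[0.3,0.3,0.3]}' >/dev/null && python3 g.py 0.38
```

```text
t 7.90 yaw 1.303 mz -0.250 f [5.2, -1.6, 1.7] gap 39.6 ff 30.0
t 8.28 yaw 1.333 mz -0.020 f [7.0, -1.1, 2.2] gap 39.5 ff 30.0
t 8.65 yaw 1.363 mz -0.125 f [6.2, -2.5, 2.5] gap 39.5 ff 30.0
t 9.03 yaw 1.403 mz -0.030 f [6.3, -1.8, 3.0] gap 39.5 ff 30.0
t 9.40 yaw 1.453 mz 0.135 f [7.6, -2.7, 1.0] gap 39.8 ff 30.0
t 9.78 yaw 1.504 mz 0.188 f [7.8, -2.6, 2.0] gap 39.9 ff 30.0
t 10.15 yaw 1.554 mz 0.197 f [8.3, -2.7, 0.7] gap 39.2 ff 30.0
```

```bash

python3 -m creep '{"slide":[[0.05,-0.02,0],[0,0,0],[0,0,0]],"turn":[0.02,0.025,0],"claw":[0.3,0.3,0.3]}' >/dev/null && python3 g.py 0.38 &&
python3 -m creep '{"slide":[[0,0,0],[0,0,0],[0,0,0]],"turn":[0.02,0.02,0],"claw":[0.3,0.3,0.3]}' >/dev/null && python3 g.py 0.38 &&
python3 -m creep '{"slide":[[0,0,0],[0,0,0],[0,0,0]],"turn":[0.015,0.015,0],"claw":[0.3,0.3,0.3]}' >/dev/null && python3 g.py 0.38 &&
python3 -m creep '{"slide":[[0,0,0],[0,0,0],[0,0,0]],"turn":[0.015,0.015,0],"claw":[0.3,0.3,0.3]}' >/dev/null && python3 g.py 0.38 &&
python3 -m creep '{"slide":[[0,0,0],[0,0,0],[0,0,0]],"turn":[0.015,0.015,0],"claw":[0.3,0.3,0.3]}' >/dev/null && python3 g.py 0.38 &&
python3 -m creep '{"slide":[[0,0,0],[0,0,0],[0,0,0]],"turn":[0.02,0.02,0],"claw":[0.3,0.3,0.3]}' >/dev/null && python3 g.py 0.38 &&
python3 -m creep '{"slide":[[0,0,0],[0,0,0],[0,0,0]],"turn":[0.02,0.02,0],"claw":[0.3,0.3,0.3]}' >/dev/null && python3 g.py 0.38 &&
python3 -m creep '{"slide":[[0,0,0],[0,0,0],[0,0,0]],"turn":[0.02,0.02,0],"claw":[0.3,0.3,0.3]}' >/dev/null && python3 g.py 0.38
```

```text
t 10.53 yaw 1.599 mz -0.042 f [5.7, -1.5, 3.3] gap 39.5 ff 30.0
t 10.90 yaw 1.638 mz -0.257 f [7.0, -1.3, 2.3] gap 39.4 ff 30.0
t 11.28 yaw 1.668 mz -0.135 f [5.9, -0.1, 2.6] gap 39.5 ff 30.0
t 11.65 yaw 1.698 mz -0.064 f [8.0, -0.3, 2.3] gap 39.7 ff 30.0
t 12.03 yaw 1.728 mz -0.085 f [6.8, -1.9, 3.0] gap 39.5 ff 30.0
t 12.40 yaw 1.769 mz -0.078 f [8.6, -0.0, 1.9] gap 39.9 ff 30.0
t 12.78 yaw 1.809 mz 0.167 f [7.6, -0.8, 1.4] gap 39.6 ff 30.0
t 13.15 yaw 1.849 mz 0.053 f [8.8, -0.8, 1.7] gap 39.6 ff 30.0
```

```bash

python3 -m creep '{"slide":[[0.04,0,0],[0,0,0],[0,0,0]],"turn":[0.025,0.025,0],"claw":[0.3,0.3,0.3]}' >/dev/null && python3 g.py 0.38 &&
python3 -m creep '{"slide":[[0,0,0],[0,0,0],[0,0,0]],"turn":[0.025,0.025,0],"claw":[0.3,0.3,0.3]}' >/dev/null && python3 g.py 0.38 &&
python3 -m creep '{"slide":[[0,0,0],[0,0,0],[0,0,0]],"turn":[0.02,0.02,0],"claw":[0.3,0.3,0.3]}' >/dev/null && python3 g.py 0.38 &&
python3 -m creep '{"slide":[[0,0,0],[0,0,0],[0,0,0]],"turn":[0.015,0.015,0],"claw":[0.3,0.3,0.3]}' >/dev/null && python3 g.py 0.38 &&
python3 -m creep '{"slide":[[0,0,0],[0,0,0],[0,0,0]],"turn":[0.015,0.015,0],"claw":[0.3,0.3,0.3]}' >/dev/null && python3 g.py 0.38 &&
python3 -m creep '{"slide":[[0,0,0],[0,0,0],[0,0,0]],"turn":[0.015,0.015,0],"claw":[0.3,0.3,0.3]}' >/dev/null && python3 g.py 0.38 &&
python3 -m creep '{"slide":[[0,0,0],[0,0,0],[0,0,0]],"turn":[0.015,0.015,0],"claw":[0.3,0.3,0.3]}' >/dev/null && python3 g.py 0.38
```

```text
t 13.53 yaw 1.899 mz 0.138 f [6.5, -0.6, 3.2] gap 39.5 ff 30.0
t 13.90 yaw 1.949 mz 0.067 f [7.5, 0.7, 2.8] gap 39.3 ff 30.0
t 14.28 yaw 1.988 mz -0.180 f [6.4, 0.4, 1.9] gap 39.8 ff 30.0
t 14.65 yaw 2.018 mz -0.652 f [8.4, -0.1, 2.2] gap 39.7 ff 30.0
```

```bash

python3 -m creep '{"slide":[[0,0,0]],"turn":[0],"claw":[0.3]}' >/dev/null ; python3 g.py 0.38;python3 -m creep '{"slide":[[0,0,0]],"turn":[0],"claw":[0.3]}' >/dev/null ; python3 g.py 0.38 ;python3 -m creep '{"slide":[[0,0,0],[0,0,0]],"turn":[0.01,0],"claw":[0.3,0.3]}' >/dev/null ; python3 g.py 0.38;python3 -m creep '{"slide":[[0,0,0]],"turn":[0],"claw":[0.3]}' >/dev/null ; python3 g.py 0.38
```

```text
t 14.78 yaw 2.017 mz -0.610 f [7.9, -0.4, 2.5] gap 39.7 ff 30.0
t 14.90 yaw 2.017 mz -0.713 f [7.9, -0.5, 2.3] gap 39.1 ff 30.0
t 15.15 yaw 2.027 mz -0.752 f [7.9, -1.7, 2.3] gap 39.6 ff 30.0
t 15.28 yaw 2.027 mz -0.794 f [9.0, -0.4, 1.0] gap 39.4 ff 30.0
```

The stop was felt: sustained -0.75 N m, rising with the angle, after three clicks. I'll back off, let go so the dial returns to rest 0, and take a zero reading.

```bash

python3 -m creep '{"slide":[[0,0,0],[0,0,0],[0,0,0],[0,0,0]],"turn":[-0.025,-0.025,-0.025,0],"claw":[0.3,0.3,0.3,0.3]}' >/dev/null; python3 g.py 9
python3 -m creep '{"slide":[[0,0,0],[0,0,0],[0,0,0],[0,0,0],[0,0,0]],"turn":[0,0,0,0,0],"claw":[0.5,0.6,0.6,0.6,0.6]}' 8; python3 st.py
python3 -m creep '{"slide":[[0,0,0],[0,0,0],[0,0,0],[0,0,0],[0,0,0]],"turn":[0,0,0,0,0],"claw":[0.4,0.3,0.3,0.3,0.3]}' 8; python3 st.py
```

```text
t 15.78 yaw 1.953 mz 0.062 f [8.6, -1.6, 1.8] gap 39.3 ff 30.0
clock: 16.4
eef_pos: [553.0, -165.5, 283.6]
eef_rot: [-3.141, -0.0, 1.953]
wrist_force: [0.8, 0.8, 0.9]
finger_gap: 56.1
finger_force: 0.0
clock 16.4
eef_pos [552.99, -165.484, 283.592]
eef_rot [-3.141, -0.0, 1.953]
wrist_force [0.834, 0.79, 0.877]
moment [-0.009, 0.004, -0.04]
finger_force 0.0
finger_gap 56.141
joints [-0.354, 0.484, 1.564, -0.0, 1.094, -0.736]
along closing -1.07 across 0.42 closing dir [-0.93 -0.37]
clock: 17.02
eef_pos: [553.2, -165.4, 283.8]
eef_rot: [3.141, 0.0, 1.953]
wrist_force: [4.5, 2.3, -1.2]
finger_gap: 40.2
finger_force: 8.0
clock 17.025
eef_pos [553.226, -165.362, 283.78]
eef_rot [3.141, 0.0, 1.953]
wrist_force [4.513, 2.251, -1.222]
moment [0.317, -0.897, 0.017]
finger_force 7.997
finger_gap 40.187
joints [-0.354, 0.484, 1.563, 0.0, 1.094, -0.736]
along closing -5.03 across 0.41 closing dir [-0.93 -0.37]
```

```bash

python3 -m creep '{"slide":[[0,0,0],[0.1,0.05,0],[0,0,0],[0,0,0],[0,0,0],[0,0,0]],"turn":[0,0,0,0,0,0],"claw":[0.55,0.55,0.3,0.3,0.3,0.3]}' 8; python3 st.py
python3 -m creep '{"slide":[[0,0,0],[0,0,0],[0,0,0]],"turn":[0,0,0],"claw":[0.3,0.3,0.3]}' 35; python3 st.py
```

```text
clock: 17.77
eef_pos: [553.8, -165.1, 283.6]
eef_rot: [-3.141, -0.0, 1.953]
wrist_force: [-6.0, -2.9, 1.7]
finger_gap: 39.5
finger_force: 8.0
clock 17.775
eef_pos [553.833, -165.133, 283.596]
eef_rot [-3.141, -0.0, 1.953]
wrist_force [-5.996, -2.861, 1.744]
moment [-0.459, 1.062, 0.001]
finger_force 8.001
finger_gap 39.549
joints [-0.353, 0.485, 1.562, -0.001, 1.096, -0.735]
along closing 6.63 across -0.42 closing dir [-0.93 -0.37]
clock: 18.15
eef_pos: [553.8, -165.1, 283.6]
eef_rot: [-3.141, -0.0, 1.953]
wrist_force: [-5.8, -1.7, 2.7]
finger_gap: 39.3
finger_force: 35.0
clock 18.15
eef_pos [553.835, -165.124, 283.605]
eef_rot [-3.141, -0.0, 1.953]
wrist_force [-5.766, -1.663, 2.662]
moment [-0.419, 1.121, 0.038]
finger_force 34.998
finger_gap 39.321
joints [-0.353, 0.485, 1.562, -0.001, 1.096, -0.735]
along closing 5.97 across 0.61 closing dir [-0.93 -0.37]
```

```bash

python3 -m creep '{"slide":[[-0.05,-0.02,0],[0,0,0]],"turn":[0,0],"claw":[0.3,0.3]}' >/dev/null && python3 g.py 0.6 &&
python3 -m creep '{"slide":[[0,0,0],[0,0,0],[0,0,0]],"turn":[-0.03,-0.03,0],"claw":[0.3,0.3,0.3]}' >/dev/null && python3 g.py 0.6 &&
python3 -m creep '{"slide":[[0,0,0],[0,0,0],[0,0,0]],"turn":[-0.03,-0.03,0],"claw":[0.3,0.3,0.3]}' >/dev/null && python3 g.py 0.6 &&
python3 -m creep '{"slide":[[0,0,0],[0,0,0],[0,0,0]],"turn":[-0.03,-0.03,0],"claw":[0.3,0.3,0.3]}' >/dev/null && python3 g.py 0.6 &&
python3 -m creep '{"slide":[[0,0,0],[0,0,0],[0,0,0]],"turn":[-0.03,-0.03,0],"claw":[0.3,0.3,0.3]}' >/dev/null && python3 g.py 0.6 &&
python3 -m creep '{"slide":[[0,0,0],[0,0,0],[0,0,0]],"turn":[-0.03,-0.03,0],"claw":[0.3,0.3,0.3]}' >/dev/null && python3 g.py 0.6 &&
python3 -m creep '{"slide":[[0,0,0],[0,0,0],[0,0,0]],"turn":[-0.025,-0.025,0],"claw":[0.3,0.3,0.3]}' >/dev/null && python3 g.py 0.6 &&
python3 -m creep '{"slide":[[0,0,0],[0,0,0],[0,0,0]],"turn":[-0.03,-0.03,0],"claw":[0.3,0.3,0.3]}' >/dev/null && python3 g.py 0.6 &&
python3 -m creep '{"slide":[[0,0,0],[0,0,0],[0,0,0]],"turn":[-0.03,-0.03,0],"claw":[0.3,0.3,0.3]}' >/dev/null && python3 g.py 0.6
```

```text
t 18.40 yaw 1.953 mz -0.054 f [-2.2, -0.6, -0.3] gap 39.2 ff 35.0
t 18.77 yaw 1.892 mz 0.098 f [-2.2, -1.0, 0.1] gap 39.3 ff 35.0
t 19.15 yaw 1.832 mz -0.050 f [-3.1, -0.6, 1.7] gap 39.4 ff 35.0
t 19.52 yaw 1.771 mz 0.011 f [-5.0, -2.2, 1.5] gap 39.0 ff 35.0
t 19.90 yaw 1.711 mz -0.044 f [-6.3, -2.0, 2.1] gap 39.5 ff 35.0
t 20.27 yaw 1.651 mz -0.177 f [-5.4, -1.6, 2.7] gap 39.2 ff 35.0
t 20.65 yaw 1.601 mz 0.031 f [-6.4, -2.4, 2.3] gap 39.5 ff 35.0
t 21.02 yaw 1.541 mz 0.115 f [-8.3, -2.3, 2.6] gap 39.2 ff 35.0
t 21.40 yaw 1.481 mz 0.003 f [-8.2, -1.2, 2.9] gap 39.4 ff 35.0
```

```bash

python3 -m creep '{"slide":[[-0.06,-0.02,0],[0,0,0],[0,0,0]],"turn":[-0.03,-0.03,0],"claw":[0.3,0.3,0.3]}' >/dev/null && python3 g.py 0.6 &&
python3 -m creep '{"slide":[[0,0,0],[0,0,0],[0,0,0]],"turn":[-0.03,-0.03,0],"claw":[0.3,0.3,0.3]}' >/dev/null && python3 g.py 0.6 &&
python3 -m creep '{"slide":[[0,0,0],[0,0,0],[0,0,0]],"turn":[-0.03,-0.03,0],"claw":[0.3,0.3,0.3]}' >/dev/null && python3 g.py 0.6 &&
python3 -m creep '{"slide":[[0,0,0],[0,0,0],[0,0,0]],"turn":[-0.025,-0.025,0],"claw":[0.3,0.3,0.3]}' >/dev/null && python3 g.py 0.6 &&
python3 -m creep '{"slide":[[0,0,0],[0,0,0],[0,0,0]],"turn":[-0.03,-0.03,0],"claw":[0.3,0.3,0.3]}' >/dev/null && python3 g.py 0.6 &&
python3 -m creep '{"slide":[[0,0,0],[0,0,0],[0,0,0]],"turn":[-0.03,-0.03,0],"claw":[0.3,0.3,0.3]}' >/dev/null && python3 g.py 0.6 &&
python3 -m creep '{"slide":[[0,0,0],[0,0,0],[0,0,0]],"turn":[-0.03,-0.03,0],"claw":[0.3,0.3,0.3]}' >/dev/null && python3 g.py 0.6 &&
python3 -m creep '{"slide":[[0,0,0],[0,0,0],[0,0,0]],"turn":[-0.03,-0.03,0],"claw":[0.3,0.3,0.3]}' >/dev/null && python3 g.py 0.6 &&
python3 -m creep '{"slide":[[0,0,0],[0,0,0],[0,0,0]],"turn":[-0.03,-0.03,0],"claw":[0.3,0.3,0.3]}' >/dev/null && python3 g.py 0.6 &&
python3 -m creep '{"slide":[[0,0,0],[0,0,0],[0,0,0]],"turn":[-0.025,-0.025,0],"claw":[0.3,0.3,0.3]}' >/dev/null && python3 g.py 0.6
```

```text
t 21.77 yaw 1.422 mz 0.005 f [-4.0, 0.7, 1.4] gap 39.8 ff 35.0
t 22.15 yaw 1.361 mz -0.205 f [-5.1, 0.3, 1.9] gap 39.5 ff 35.0
t 22.52 yaw 1.301 mz -0.177 f [-5.8, 0.1, 2.6] gap 39.4 ff 35.0
t 22.90 yaw 1.251 mz 0.029 f [-6.6, 0.3, 3.4] gap 39.3 ff 35.0
t 23.27 yaw 1.191 mz 0.085 f [-7.7, 0.3, 3.7] gap 39.6 ff 35.0
t 23.65 yaw 1.131 mz 0.050 f [-6.6, 0.1, 4.1] gap 39.7 ff 35.0
t 24.02 yaw 1.071 mz 0.014 f [-8.1, 1.6, 4.3] gap 39.5 ff 35.0
t 24.40 yaw 1.011 mz -0.052 f [-8.8, 1.2, 4.6] gap 39.2 ff 35.0
t 24.77 yaw 0.951 mz -0.241 f [-9.9, 2.4, 4.5] gap 39.4 ff 35.0
t 25.15 yaw 0.901 mz -0.006 f [-9.7, 2.1, 5.1] gap 39.2 ff 35.0
```

```bash

python3 -m creep '{"slide":[[-0.07,0.02,0],[0,0,0],[0,0,0]],"turn":[-0.03,-0.03,0],"claw":[0.3,0.3,0.3]}' >/dev/null && python3 g.py 0.6 &&
python3 -m creep '{"slide":[[0,0,0],[0,0,0],[0,0,0]],"turn":[-0.03,-0.03,0],"claw":[0.3,0.3,0.3]}' >/dev/null && python3 g.py 0.6 &&
python3 -m creep '{"slide":[[0,0,0],[0,0,0],[0,0,0]],"turn":[-0.03,-0.03,0],"claw":[0.3,0.3,0.3]}' >/dev/null && python3 g.py 0.6 &&
python3 -m creep '{"slide":[[0,0,0],[0,0,0],[0,0,0]],"turn":[-0.03,-0.03,0],"claw":[0.3,0.3,0.3]}' >/dev/null && python3 g.py 0.6 &&
python3 -m creep '{"slide":[[0,0,0],[0,0,0],[0,0,0]],"turn":[-0.03,-0.03,0],"claw":[0.3,0.3,0.3]}' >/dev/null && python3 g.py 0.6 &&
python3 -m creep '{"slide":[[0,0,0],[0,0,0],[0,0,0]],"turn":[-0.025,-0.025,0],"claw":[0.3,0.3,0.3]}' >/dev/null && python3 g.py 0.6 &&
python3 -m creep '{"slide":[[0,0,0],[0,0,0],[0,0,0]],"turn":[-0.03,-0.03,0],"claw":[0.3,0.3,0.3]}' >/dev/null && python3 g.py 0.6 &&
python3 -m creep '{"slide":[[0,0,0],[0,0,0],[0,0,0]],"turn":[-0.03,-0.03,0],"claw":[0.3,0.3,0.3]}' >/dev/null && python3 g.py 0.6 &&
python3 -m creep '{"slide":[[0,0,0],[0,0,0],[0,0,0]],"turn":[-0.03,-0.03,0],"claw":[0.3,0.3,0.3]}' >/dev/null && python3 g.py 0.6 &&
python3 -m creep '{"slide":[[0,0,0],[0,0,0],[0,0,0]],"turn":[-0.03,-0.03,0],"claw":[0.3,0.3,0.3]}' >/dev/null && python3 g.py 0.6 &&
python3 -m creep '{"slide":[[0,0,0],[0,0,0],[0,0,0]],"turn":[-0.03,-0.03,0],"claw":[0.3,0.3,0.3]}' >/dev/null && python3 g.py 0.6 &&
python3 -m creep '{"slide":[[0,0,0],[0,0,0],[0,0,0]],"turn":[-0.025,-0.025,0],"claw":[0.3,0.3,0.3]}' >/dev/null && python3 g.py 0.6
```

```text
t 25.52 yaw 0.841 mz 0.058 f [-4.5, 1.7, 2.5] gap 39.2 ff 35.0
t 25.90 yaw 0.781 mz 0.004 f [-6.8, 1.8, 2.5] gap 39.8 ff 35.0
t 26.27 yaw 0.721 mz 0.049 f [-7.0, 2.9, 3.2] gap 39.4 ff 35.0
t 26.65 yaw 0.661 mz -0.137 f [-7.3, 2.9, 3.5] gap 39.4 ff 35.0
t 27.02 yaw 0.601 mz -0.234 f [-7.9, 4.0, 3.6] gap 39.5 ff 35.0
t 27.40 yaw 0.551 mz 0.005 f [-7.4, 3.7, 3.9] gap 39.7 ff 35.0
t 27.77 yaw 0.491 mz 0.029 f [-8.2, 4.3, 4.9] gap 39.3 ff 35.0
t 28.15 yaw 0.431 mz 0.021 f [-7.2, 4.8, 4.9] gap 39.8 ff 35.0
t 28.52 yaw 0.371 mz 0.032 f [-8.0, 5.3, 5.0] gap 39.5 ff 35.0
t 28.90 yaw 0.311 mz -0.113 f [-8.9, 5.5, 4.1] gap 39.7 ff 35.0
t 29.27 yaw 0.251 mz -0.153 f [-8.1, 6.4, 5.5] gap 39.6 ff 35.0
t 29.65 yaw 0.202 mz 0.012 f [-9.7, 6.1, 5.9] gap 39.8 ff 35.0
```

Five clicks were felt, with rests at yaw 1.60, 1.25, 0.90, 0.55 and 0.20. I'll let go, rise and look.

```bash

python3 -m creep '{"slide":[[0.05,-0.03,0],[0,0,0],[0,0,0],[0,0,0],[0,0,0],[0,0,0],[0,0,0]],"turn":[0,0,0,0,0,0,0],"claw":[0.3,0.45,0.6,0.7,0.8,0.8,0.8]}' >/dev/null; python3 g.py 9
python3 -m creep '{"slide":[[0,0,3],[0,0,4],[0,0,0],[0,0,0]],"turn":[0,0,-0.05,0],"claw":[0.8,0.8,0,0]}'
python3 -m creep '{"slide":[[-4,4,0],[-4.5,4,0],[-2.0,4,0],[0,0,0],[0,0,0]],"turn":[0,0,0,0,0],"claw":[0,0,0,0,0]}' 10
python3 - <<'E'
from h import *
p,d=manip.camera('wrist');save(p,'w3')
P=maskpts('wrist',d,np.ones_like(d,bool))
a=P[(P[:,2]>94)&(P[:,2]<103)&(P[:,0]>480)&(P[:,0]<530)&(P[:,1]>-70)&(P[:,1]<-10)]
print(len(a),a.mean(0),cv2.minAreaRect(a[:,:2].astype(np.float32)) if len(a) else 0)
E
```

```text
t 30.52 yaw 0.203 mz 0.033 f [-1.1, -0.5, -0.6] gap 75.4 ff 0.0
clock: 31.02
eef_pos: [552.7, -165.5, 353.8]
eef_rot: [3.141, -0.0, 0.153]
wrist_force: [-0.2, 0.4, -0.1]
finger_gap: 58.8
finger_force: 0.0
clock: 31.65
eef_pos: [448.1, -45.8, 353.6]
eef_rot: [3.141, -0.0, 0.154]
wrist_force: [-0.5, -0.6, 0.3]
finger_gap: 8.6
finger_force: 0.0
674 [507.38983166 -39.32339813  98.36743755] ((507.22802734375, -39.26945114135742), (13.362276077270508, 29.40859031677246), 8.953120231628418)
```

View pics/w3.png

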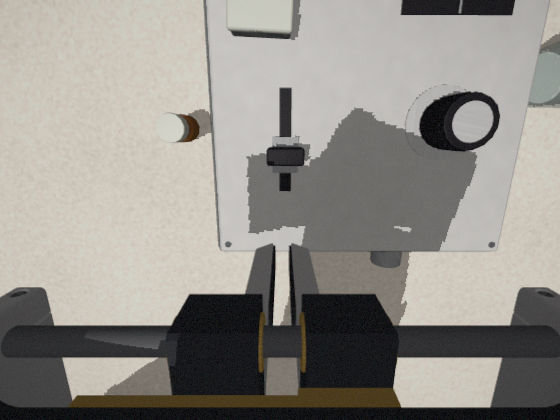

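The view shows the tab at px (286,156), still at the front end of its slot, with the closed fingers in line with it and in front. I'll lower, approach, then push.

```bash
sed 's/abs(s.*moment.*2\])>/np.hypot(f[0],f[1])>/' g.py > f.py; sed -i "s/'t %.2f/str(np.round(s['eef_pos'],1).tolist())+' t %.2f/;s/(s\['clock'\]/(s['clock']/" f.py
python3 -m creep '{"slide":[[0,-0.3,-3],[0,0,-4.2],[0,0,0],[0,0,0]],"turn":[0,0,0,0],"claw":[0,0,0,0]}' >/dev/null; python3 f.py 8 &&
python3 -m creep '{"slide":[[1.9,0.28,0],[1.6,0.24,0],[0,0,0],[0,0,0]],"turn":[0,0,0,0],"claw":[0,0,0,0]}' >/dev/null; python3 f.py 8 &&
python3 -m creep '{"slide":[[0.3,0.045,0],[0.3,0.045,0],[0,0,0]],"turn":[0,0,0],"claw":[0,0,0]}' >/dev/null; python3 f.py 8 &&
python3 -m creep '{"slide":[[0.4,0.06,0],[0.4,0.06,0],[0,0,0]],"turn":[0,0,0],"claw":[0,0,0]}' >/dev/null; python3 f.py 8
```

```text
[448.3, -48.9, 282.8] t 32.20 yaw 0.152 mz -0.047 f [0.3, -0.0, 1.0] gap 0.3 ff 0.0
[482.4, -43.4, 282.3] t 32.70 yaw 0.153 mz -0.024 f [-0.3, -0.8, -0.7] gap 0.5 ff 0.0
[488.8, -42.4, 281.7] t 33.08 yaw 0.153 mz -0.004 f [-0.4, 0.1, -0.0] gap 0.5 ff 0.0
[497.0, -41.1, 281.6] t 33.45 yaw 0.153 mz -0.009 f [-1.1, 0.4, -0.0] gap 0.6 ff 0.0
```

```bash

python3 -m creep '{"slide":[[0.4,0.06,0],[0.4,0.06,0],[0,0,0]],"turn":[0,0,0],"claw":[0,0,0]}' >/dev/null; python3 f.py 8 &&
python3 -m creep '{"slide":[[0.4,0.06,0],[0.4,0.06,0],[0,0,0]],"turn":[0,0,0],"claw":[0,0,0]}' >/dev/null; python3 f.py 8 &&
python3 -m creep '{"slide":[[0.2,0.03,0],[0.2,0.03,0],[0,0,0]],"turn":[0,0,0],"claw":[0,0,0]}' >/dev/null; python3 f.py 8 &&
python3 -m creep '{"slide":[[0.1,0.015,0],[0.1,0.015,0],[0,0,0]],"turn":[0,0,0],"claw":[0,0,0]}' >/dev/null; python3 f.py 8 &&
python3 -m creep '{"slide":[[0.1,0.015,0],[0.1,0.015,0],[0,0,0]],"turn":[0,0,0],"claw":[0,0,0]}' >/dev/null; python3 f.py 8 &&
python3 -m creep '{"slide":[[0.1,0.015,0],[0.1,0.015,0],[0,0,0]],"turn":[0,0,0],"claw":[0,0,0]}' >/dev/null; python3 f.py 8 &&
python3 -m creep '{"slide":[[0.1,0.015,0],[0.1,0.015,0],[0,0,0]],"turn":[0,0,0],"claw":[0,0,0]}' >/dev/null; python3 f.py 8
```

```text
[505.0, -39.9, 281.6] t 33.83 yaw 0.153 mz -0.014 f [0.3, 0.4, -0.4] gap 0.4 ff 0.0
[513.0, -38.7, 281.7] t 34.20 yaw 0.153 mz -0.010 f [-0.1, 0.5, 0.1] gap 0.4 ff 0.0
[516.9, -38.2, 281.7] t 34.58 yaw 0.153 mz 0.041 f [-0.8, -0.5, -0.0] gap 0.8 ff 0.0
[518.0, -38.1, 281.7] t 34.95 yaw 0.153 mz -0.033 f [-15.2, -2.5, 9.8] gap 0.8 ff 7.7
[518.0, -38.1, 281.7] t 34.95 yaw 0.153 mz -0.033 f [-15.2, -2.5, 9.8] gap 0.8 ff 7.7
[518.0, -38.1, 281.7] t 34.95 yaw 0.153 mz -0.033 f [-15.2, -2.5, 9.8] gap 0.8 ff 7.7
[518.0, -38.1, 281.7] t 34.95 yaw 0.153 mz -0.033 f [-15.2, -2.5, 9.8] gap 0.8 ff 7.7
```

It met the hard end at x≈518 with 15 N. I'll back off, rise and check.

```bash

python3 -m creep '{"slide":[[-1.5,-0.22,0],[-2,-0.3,0],[0,0,4],[-3,0,5],[-3,0,2],[0,0,0],[0,0,0]],"turn":[0,0,0,0,0,0,0],"claw":[0,0,0,0,0,0,0]}'
python3 - <<'E'
from h import *
p,d=manip.camera('wrist');save(p,'w4')
P=maskpts('wrist',d,np.ones_like(d,bool))
a=P[(P[:,2]>94)&(P[:,2]<103)&(P[:,0]>490)&(P[:,0]<565)&(P[:,1]>-70)&(P[:,1]<-10)]
print(len(a),a.mean(0),cv2.minAreaRect(a[:,:2].astype(np.float32)) if len(a) else 0)
E
```

```text
clock: 35.83
eef_pos: [424.1, -43.1, 391.3]
eef_rot: [3.142, -0.0, 0.153]
wrist_force: [-0.7, -0.2, -0.3]
finger_gap: 0.4
finger_force: 0.0
597 [532.73376308 -35.25251462  98.00602355] ((532.6875, -35.37350845336914), (13.769417762756348, 29.710790634155273), 8.918201446533203)
```

View pics/w4.png

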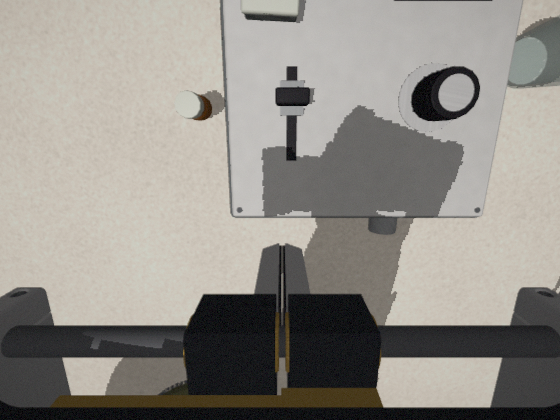

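The tab now sits at px (293,97), near the rear of its slot, but it measures only about 26 mm of travel. I'll check against the box frame with the top camera, before and after.

```bash
python3 - <<'E'
from h import *
def rep(cam,d,rectangle=True):
    P=maskpts(cam,d,d>0)
    P=P[(P[:,0]>400)&(P[:,0]<690)&(P[:,1]>-250)&(P[:,1]<50)]
    t=P[(P[:,2]>115)&(P[:,2]<122)];c=cv2.minAreaRect(t[:,:2].astype(np.float32))[0]
    b=P[(P[:,2]>92)&(P[:,2]<103)&(P[:,0]<560)&(P[:,1]>-75)&(P[:,1]<-5)];r=cv2.minAreaRect(b[:,:2].astype(np.float32))
    s=P[(P[:,2]>70)&(P[:,2]<80)];R=cv2.minAreaRect(s[:,:2].astype(np.float32))
    yaw=np.radians(r[2] if r[2]<45 else r[2]-90); yb=np.radians(R[2] if R[2]<45 else R[2]-90)
    for n,y in(('tabyaw',yaw),('boxyaw',yb)):
        e=np.array([np.cos(y),np.sin(y)]);print(cam,n,round(np.degrees(y),2),'tab-dial',((np.array(r[0])-c)@e).round(1),'tab-box',((np.array(r[0])-R[0])@e).round(1),'box',np.round(R[1],0),'tab',np.round(r[0],1),r[1])
rep('top',np.load('top_d.npy'))
p,d=manip.camera('top');save(p,'top1');rep('top',d)
p,d=manip.camera('scene');save(p,'sc1');rep('scene',d)
cv2.imwrite('pics/sc1c.png',cv2.resize(p[130:320,140:380,::-1],None,fx=3,fy=3,interpolation=cv2.INTER_CUBIC))
E
```

```text
top tabyaw 8.46 tab-dial -26.5 tab-box -24.8 box [237. 265.] tab [505.9 -41.2] (14.26868724822998, 29.56510353088379)
top boxyaw 8.74 tab-dial -25.8 tab-box -24.5 box [237. 265.] tab [505.9 -41.2] (14.26868724822998, 29.56510353088379)
top tabyaw 10.08 tab-dial 2.7 tab-box 2.0 box [235. 265.] tab [531.4 -37.6] (13.811820983886719, 29.895673751831055)
top boxyaw 8.25 tab-dial -1.4 tab-box -0.2 box [235. 265.] tab [531.4 -37.6] (13.811820983886719, 29.895673751831055)
scene tabyaw 15.78 tab-dial 16.2 tab-box 7.4 box [241. 269.] tab [532.3 -34.6] (16.19336700439453, 30.79911994934082)
scene boxyaw 8.63 tab-dial 0.2 tab-box -1.1 box [241. 269.] tab [532.3 -34.6] (16.19336700439453, 30.79911994934082)
```

View pics/sc1c.png

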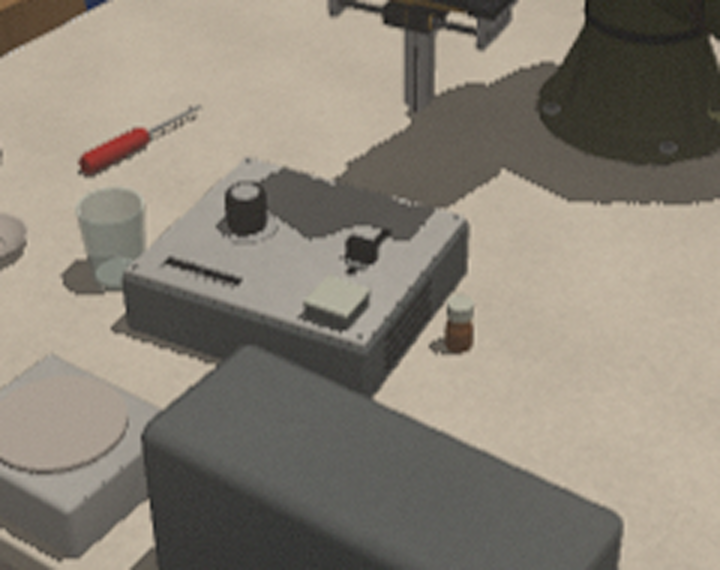

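```bash
python3 -c "
from cell import manip
print(manip.sign_off())"
```

```text
the job is handed in; nothing more can be done
None
```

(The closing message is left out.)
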